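Air the polishing beads: stir, close with both lids, take the dust lid off

TASK

The wooden beads in the open tin need airing: take the stirrer from its holder, stir the beads about in two or three wide circles with its foot down at the bottom of the tin, and stand it back upright in the holder. Then pick up the nested pair of lids by the inner lid's stem, lower them together onto the tin, not dropping them, until the inner lid sits fully home, and let go. Last, lift the outer lid alone by its collar, leaving the inner lid seated and untouched, and finish while still holding the outer lid level and still, clear above the top of the stem; all beads stay in the tin, and the other things on the bench stay where they are.

Things in the scene. Friction and masses are not known exactly. Their poses are not given: they have to be found in the camera images.
- tin: Open round steel tin, fixed to the bench, upright. Origin: centre of its underside, z up. Outer diameter 86, inner diameter 80, height 60 to the rim, inner floor at 5 above the origin. Its yaw does not matter.
- holder: Turned dark-wood holder, fixed to the bench: a cup 44 across and 36 high on a round base 64 across. Origin: centre of its underside, z up. Its round hole is open at the top, 32 in diameter; the hole's floor is at 8 above the origin.
- stirrer: Wooden stirrer, 60 g, a round stick 165 long standing on its foot in the holder. Origin: centre of the foot's underside; z runs up along the stick. Foot: disc 20 across, 11 thick, then a taper to the shaft 10 across; round handle 16 across from 113 to 160 above the origin, the place to grip.
- inner_lid: Inner lid, 160 g: vented aluminium disc with a wooden stem, on the bench under the outer lid. Origin: centre of underside, z up the stem. Plug 72 across (tapered), 0 to 8; flange 94 across, 8 to 13; round stem 14 across, 13 to 76, its top 30 sticking out of the outer lid's collar; lifting it carries both lids. Seated, its flange lies on the rim and its origin is 52 above the tin's.
- outer_lid: Outer lid, 120 g: steel disc 104 across with a short skirt and an upright round collar (tube 34 across outside, 28 inside) in the middle, round the inner lid's stem. Origin: centre of the skirt's lower edge, z up; disc 4.5 to 7.5, collar 7.5 to 37.5. Nested, it rests loose on the inner lid's flange, origin 8.5 above the inner lid's; it lifts straight off.
- bead1_center (a point): Centre of a loose, smooth waxed wooden bead, very slippery, a ball 14 across, 10 g. Six lie on the tin's floor, at the start evenly spaced in a ring by the wall, the middle free. Pressed squarely against the wall a bead jams the stirrer: move out from the middle toward a gap between two beads, then go round; they run ahead of the foot.
- bead2_center (a point): Centre of a loose, smooth waxed wooden bead, very slippery, a ball 14 across, 10 g. Six lie on the tin's floor, at the start evenly spaced in a ring by the wall, the middle free. Pressed squarely against the wall a bead jams the stirrer: move out from the middle toward a gap between two beads, then go round; they run ahead of the foot.
- bead3_center (a point): Centre of a loose, smooth waxed wooden bead, very slippery, a ball 14 across, 10 g. Six lie on the tin's floor, at the start evenly spaced in a ring by the wall, the middle free. Pressed squarely against the wall a bead jams the stirrer: move out from the middle toward a gap between two beads, then go round; they run ahead of the foot.
- bead4_center (a point): Centre of a loose, smooth waxed wooden bead, very slippery, a ball 14 across, 10 g. Six lie on the tin's floor, at the start evenly spaced in a ring by the wall, the middle free. Pressed squarely against the wall a bead jams the stirrer: move out from the middle toward a gap between two beads, then go round; they run ahead of the foot.
- bead5_center (a point): Centre of a loose, smooth waxed wooden bead, very slippery, a ball 14 across, 10 g. Six lie on the tin's floor, at the start evenly spaced in a ring by the wall, the middle free. Pressed squarely against the wall a bead jams the stirrer: move out from the middle toward a gap between two beads, then go round; they run ahead of the foot.
- bead6_center (a point): Centre of a loose, smooth waxed wooden bead, very slippery, a ball 14 across, 10 g. Six lie on the tin's floor, at the start evenly spaced in a ring by the wall, the middle free. Pressed squarely against the wall a bead jams the stirrer: move out from the middle toward a gap between two beads, then go round; they run ahead of the foot.
- rosin: Rosin cake on a wooden base, 30x65x24, loose on the bench, origin at the centre of its underside. A bystander: leave it alone.
- wax_block: Yellow wax block 35x60x22, loose on the bench, origin at the centre of its underside. A bystander: leave it alone.
- sanding_block: Sanding block 51x92x31, loose on the bench, origin at the centre of its underside. A bystander: leave it alone.
- thumb_plane: Small thumb plane 25x50x30, loose on the bench, origin at the centre of its underside. A bystander: leave it alone.
- tuning_fork: Steel tuning fork 144x21x4, loose on the bench, origin at the centre of its underside. A bystander: leave it alone.
Mind the look-alikes: they are no part of the job. Leave any blue look-alike of the outer_lid alone.

How it is judged (in metres and radians):
On the way, in this order (a step that is already met when the one before it is completed fails the run):
1. the held stirrer's foot is down among the beads, more than 10 mm from the middle toward the tin's own +x (horizontal distance between stirrer and tin below 0.035 m and z of stirrer in the frame of tin below 0.018 m and contact force between the fingers and stirrer above 0.3 N and x of stirrer in the frame of tin above 0.01 m).
2. the foot, still down, has come round to the opposite side (more than 10 mm toward -x) (horizontal distance between stirrer and tin below 0.035 m and z of stirrer in the frame of tin below 0.018 m and contact force between the fingers and stirrer above 0.3 N and x of stirrer in the frame of tin below -0.01 m).
3. the foot, still down, has come round to the first side again, and of beads 1, 3, 5 and of beads 2, 4, 6 at least one each is more than 10 mm from where it lay (all of step 1 and distance of any of bead1_center, bead3_center, bead5_center from where it was at the start of the episode above 0.01 m and distance of any of bead2_center, bead4_center, bead6_center from where it was at the start of the episode above 0.01 m).
4. the stirrer stands upright in its holder, let go (horizontal distance between stirrer and holder below 0.012 m and z of stirrer in the frame of holder below 0.012 m and angle between stirrer's own z axis and vertical below 0.2 rad and contact force between the fingers and stirrer below 0.1 N and linear speed of stirrer below 0.03 m/s), for 0.2 s.
5. both lids, still nested, sit on the tin, the inner lid fully home, let go (horizontal distance between inner_lid and tin below 0.006 m and z of inner_lid in the frame of tin between 0.049 and 0.0545 m and angle between inner_lid's own z axis and vertical below 0.05 rad and z of outer_lid in the frame of inner_lid below 0.011 m and horizontal distance between outer_lid and inner_lid below 0.006 m and contact force between the fingers and inner_lid below 0.1 N and linear speed of inner_lid below 0.02 m/s), for 0.2 s.
At the end, for the whole second after the job is handed in: Inner lid home on the tin (6 mm, 0.05 rad), untouched, still; outer lid gripped, still, level within 0.15 rad, origin over 80 mm above the inner lid's, touching neither it nor the tin; stirrer in its holder (12 mm of axis, 4 mm of floor, 0.2 rad); six beads in the tin (horizontal distance between inner_lid and tin below 0.006 m and z of inner_lid in the frame of tin between 0.049 and 0.0545 m and angle between inner_lid's own z axis and vertical below 0.05 rad and horizontal distance between stirrer and holder below 0.012 m and z of stirrer in the frame of holder below 0.012 m and angle between stirrer's own z axis and vertical below 0.2 rad and horizontal distance between each of bead1_center, bead2_center, bead3_center, bead4_center, bead5_center, bead6_center and tin below 0.04 m and z of each of bead1_center, bead2_center, bead3_center, bead4_center, bead5_center, bead6_center in the frame of tin below 0.052 m and z of outer_lid in the frame of inner_lid above 0.08 m and angle between outer_lid's own z axis and vertical below 0.15 rad and linear speed of each of outer_lid, inner_lid below 0.02 m/s and contact force between the fingers and outer_lid above 1 N and contact force between outer_lid and inner_lid below 0.05 N and contact force between outer_lid and tin below 0.05 N and contact force between the fingers and inner_lid below 0.1 N); the arm keeps its last pose, push and grip.
It fails at once if the outer lid comes off the inner lid (20 mm between origins) while the inner lid is not seated on the tin (z of outer_lid in the frame of inner_lid above 0.02 m and not (horizontal distance between inner_lid and tin below 0.006 m and z of inner_lid in the frame of tin between 0.049 and 0.0545 m and angle between inner_lid's own z axis and vertical below 0.05 rad)).
It fails at once if the fingers touch the inner lid once the outer lid is off it (z of outer_lid in the frame of inner_lid above 0.02 m and contact force between the fingers and inner_lid above 0.5 N).
It fails at once if the inner lid is dropped (falls free at more than 0.4 m/s) (linear speed of inner_lid above 0.4 m/s and contact force between the fingers and inner_lid below 0.05 N).
It fails at once if a bead leaves the tin (horizontal distance between any of bead1_center, bead2_center, bead3_center, bead4_center, bead5_center, bead6_center and tin above 0.044 m).
It fails at once if a bystander is moved more than 25 mm (distance of any of rosin, wax_block, sanding_block, thumb_plane, tuning_fork from where it was at the start of the episode above 0.025 m).
It also fails if it takes over 72 s, if anything falls off the work surface, if the arm or the gripper's body presses on something with over 40 N, if the wrist force passes 120 N, or if a joint passes its speed limit or range.

ROBOT

A 6-joint arm with a two-finger parallel gripper is mounted at the origin on a cart in front of the work surface, level with it; the furniture and walls round the work are solid. World frame = base frame: x ahead of the robot, y to its left, z up, the work surface at z = 0. Lengths are in mm, angles in rad, forces in N, time in s.
With the tool pointing down it reaches from about 275 to 750 mm from the base axis. Payload 10.2 kg.
Tool frame: the origin (TCP) lies between the finger pads; the fingertips stand 14 mm ahead of it and the grasp point (between the pads) lies 5 mm behind it (tip_reach is the distance from the TCP to the fingertips, in mm); z points along the fingers, y is the line along which they close (so a half turn about z gives the same grasp; the last joint's range is limited). The gripper opens to 85 mm and grips with 20 to 120 N. Pads are 22 mm wide; open, the fingers measure 114 mm over their backs; the gripper's body (76 mm by 85 mm) begins 54 mm behind the grasp point. The pads swing forward as they close: fully open they stand 13 mm farther back than shut.
Start: joints at [0.93, 0.313, 1.498, -0, 1.331, -0.223], TCP at [213.032, 479.842, 245.294] pointing down, gripper open.
Joint ranges: [-2.94, 2.94], [-0.97, 2.17], [0.19, 2.56], [-1.23, 4.37], [0.02, 3.11], [-2.88, 2.88]. Speed limits (rad/s): [2.39, 2.39, 3.01, 3.14, 3.14, 3.14].

INTERFACE

Orientations are given as a unit quaternion [w, x, y, z].
In Python, from rig import * gives the robot as it stands.
- The arm moves only by the tool arm_command, never from a script. Its argument "steps" is a list that holds one entry, the list of rows, each a list of 7 numbers: the opening, from 0 (shut) to 1 (fully open), then the shift along the tool's x, y, z each as a share of 0.05 m, from -1 to 1, then the turn, a rotation vector about the tool's x, y, z each as a share of 0.15 rad, from -1 to 1. A call has 1 to 8 rows; each row shifts and turns the commanded pose from where the row before left it, along the tool's axes as they then stand; what a row does not reach is not made up. A row lasts 1/8 s, in which the tool goes at most 62.5 mm and 10.7 degrees, less where a joint would pass 70% of its speed; a pose out of reach is approached as far as the arm can. A call with a number of a shift or a turn outside -1 to 1 is refused whole. A call with a gripper value outside its range is refused whole. The fingers move at their own pace and stop on an object; "squeeze" is the grip in N (left out, the last holds). Time passes only in rows, so rows that do not move let the fingers close. It gives the time, the measured TCP pose, the force, the opening and the grip force at its end, in the units of the state.
- sense(): the state, without advancing time (a new reading comes with each control period).
- capture(name): name is "side" or "top"; returns the picture (480x640x3 uint8, red, green, blue); there is no depth.
- get_calibration(name): a dict with "intrinsics" (3x3 intrinsics, pixels), "D" ([k1, k2, p1, p2, k3] as OpenCV has them; the pictures are not rectified), "rvec" (rotation vector, rad) and "tvec" (3), from world to camera coordinates, as OpenCV has them. Camera axes: x right, y down, z forward; pixel columns grow to the right and rows downward; lengths in mm; the calibration is good to about 2 mm. A picture is of the moment at which its call begins. get_calibration takes no time and is no camera call.
- finish_job(): hands the job in; it is judged then, once.
The state is a dict: "time_s": time; "joints": joint angles; "dq": joint speeds; "tau": joint torques, N m; "eef_pos": TCP position; "ee_rot": TCP orientation; "force": force on the tool from outside, world axes, zero at the start; "wrist_torque": the same for the moment, N m; "grip_width": opening from 0.0 (shut) to 1.0 (fully open); "grip_force": force on a finger pad.
Only numpy, scipy, OpenCV 4.12 (cv2) and the standard library are available. Lean on these libraries where they do the work, as an engineer would, in place of code of your own. Each camera call takes 0.05 s, during which the arm holds its last target. There are 200 camera calls.

## Working session

There is one attempt and no reset: what is moved stays moved. The work goes in short steps, Python scripts to look and compute and a tool call to move; the robot and the scene stay as the last step left them, time stands still between calls to the robot, and variables do not carry over. Pictures are saved under pics/ and viewed, at most 13 in all, crops included, and the job is handed in when it is done.

Besides the shell and the picture viewer there is one more tool, called after "Call:" by a JSON object that holds its "method" and its "body". arm_command: Moves the arm, as the interface text tells. Its arguments: {"type":"object","properties":{"steps":{"type":"array"},"squeeze":{"type":"number"}},"required":["steps"]}

```bash
ls; mkdir -p pics
cat > h.py <<'E'
from rig import *
import numpy as np, cv2
def cal(n):
    c=get_calibration(n); R=cv2.Rodrigues(np.array(c['rvec'],float))[0]
    return np.array(c['intrinsics'],float),np.array(c['D'],float),R,np.array(c['tvec'],float).reshape(3)
def ray(n,uv):
    K,D,R,t=cal(n)
    p=cv2.undistortPoints(np.array(uv,float).reshape(-1,1,2),K,D).reshape(-1,2)
    d=np.c_[p,np.ones(len(p))]@R
    return -R.T@t,d
def onz(n,uv,z):
    o,d=ray(n,uv); return o+d*((z-o[2])/d[:,2])[:,None]
def proj(n,P):
    K,D,R,t=cal(n)
    return cv2.projectPoints(np.array(P,float).reshape(-1,1,3),cv2.Rodrigues(R)[0],t,K,D)[0].reshape(-1,2)
def save(n,f):
    im=capture(n); cv2.imwrite('pics/'+f,im[:,:,::-1]); return im
E
python3 - <<'E'
from h import *
save('top','top0.png');save('side','side0.png')
print(sense())
for n in('top','side'):
    K,D,R,t=cal(n);print(n,K[0,0],-R.T@t,R[2])
E
```

```text
pics
{'time_s': 0.1, 'joints': array([ 9.29622489e-01,  3.13397775e-01,  1.49835992e+00,  4.09442687e-06,
        1.33101233e+00, -2.23428961e-01]), 'dq': array([ 0.00017542, -0.00143536, -0.0036105 ,  0.00049971,  0.00143275,
        0.00026413]), 'tau': array([ 2.23851297e-03, -4.12903655e+01, -2.60141855e+01, -2.20162487e-04,
        3.04335968e-03,  2.04188768e-05]), 'eef_pos': array([212.88424224, 479.66497057, 244.79083672]), 'ee_rot': array([-2.48443045e-04,  2.07357419e-01,  9.78265074e-01, -5.33697882e-04]), 'force': array([ 0.60891734, -0.21626679, -0.65020915]), 'wrist_torque': array([ 0.08673581, -0.02324403,  0.01453386]), 'grip_force': 0.0, 'grip_width': 0.9973209019012408}
top 528.7532186052464 [ 4.75470433e+02 -6.21702013e-01  1.11255173e+03] [ 0.05579815  0.00486075 -0.99843024]
side 548.4111107467317 [  424.93847253 -1052.4665652    577.3472118 ] [ 0.10603066  0.87882857 -0.46520732]
```

View pics/top0.png

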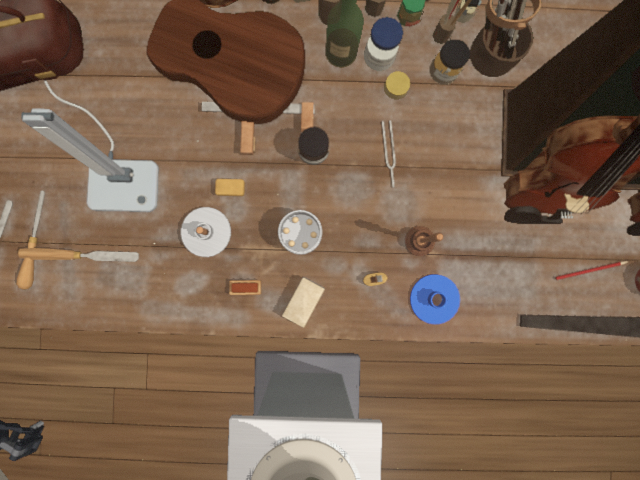

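View pics/side0.png

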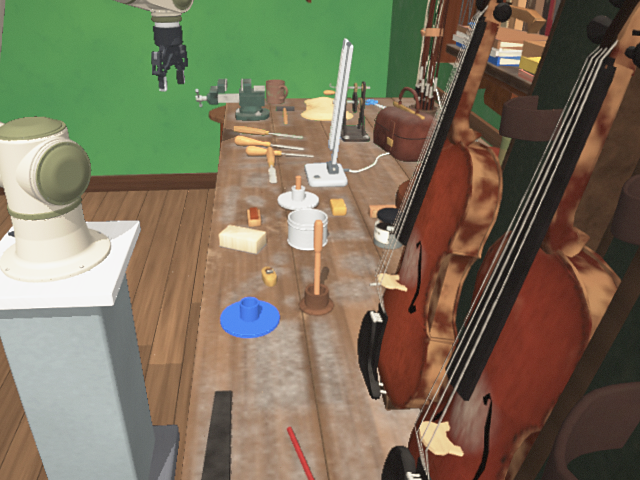

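The top view shows the tin at (300,232), the holder with the stirrer at (422,240), the white nested lids with a wooden stem at (206,231), and the blue look-alike at (435,299). The side view shows the same things at tin (308,228), stirrer (318,260), lids (298,198) and blue lid (250,318).

Things I could mistake for each target:
- **Lids:** white lid (206,231) or blue lid (435,299). I choose the white one.
- **Stirrer:** stick at (440,237) or pencil (590,270). I choose the stick standing in the holder.

Next I'll check the choice in close crops.

Run:
```python
from h import *
t=cv2.imread('pics/top0.png');s=cv2.imread('pics/side0.png')
def c(im,u,v,r,w=266,h=300):
    hh=int(r*h/w);return cv2.resize(im[v-hh:v+hh,u-r:u+r],(w,h),interpolation=cv2.INTER_NEAREST)
a=np.hstack([c(t,300,232,27),c(t,428,238,27),c(t,206,231,30)])
b=np.hstack([c(s,308,225,30),c(s,318,262,50),c(s,298,195,30)])
cv2.imwrite('pics/crops.png',np.vstack([a,b]))
```

```text
(no output)
```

View pics/crops.png

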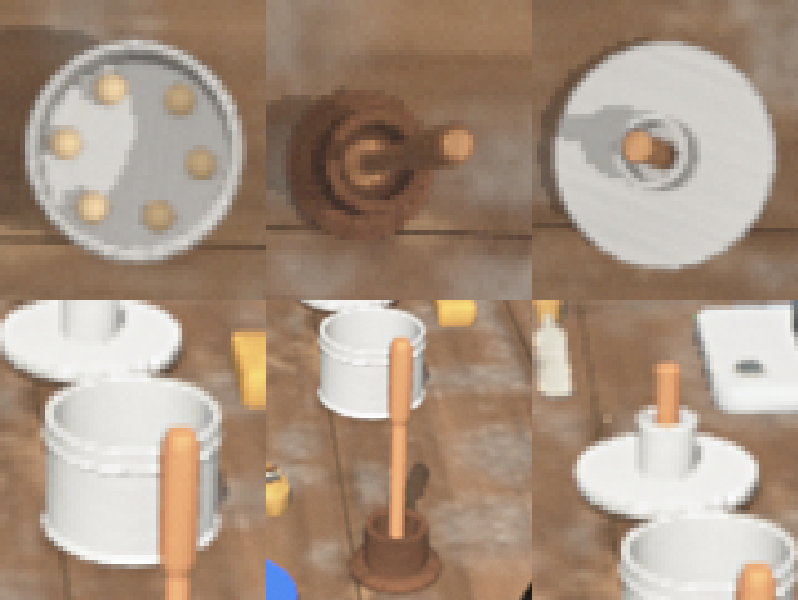

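The crops confirm the choice. The tin holds six beads, the stirrer stands in the dark holder with its handle top near (439,238), and the white pair has an orange stem at about (204,230).

```bash
cat > meas.py <<'E'
from h import *
def blob(m,u,v,r):
    z=np.zeros_like(m);z[v-r:v+r,u-r:u+r]=m[v-r:v+r,u-r:u+r]
    n,l,st,c=cv2.connectedComponentsWithStats(z)
    k=1+np.argmax(st[1:,4]); return (l==k).astype(np.uint8),st[k],c[k]
def circ(n,m,z):
    # outer contour (pixel-edge mean) fitted as circle on plane z
    up=cv2.resize(m*255,None,fx=4,fy=4,interpolation=cv2.INTER_LINEAR)
    c=max(cv2.findContours((up>127).astype(np.uint8),0,1)[0],key=cv2.contourArea)
    h=cv2.convexHull(c).reshape(-1,2).astype(float)
    # resample hull perimeter
    a=cv2.drawContours(np.zeros_like(up),[h.astype(np.int32)],-1,255,1)
    p=np.argwhere(a)[:,::-1]; uv=(p+0.5)/4-0.5
    P=onz(n,uv,z)[:,:2]; A=np.c_[2*P,np.ones(len(P))]; x=np.linalg.lstsq(A,(P**2).sum(1),rcond=None)[0]
    return x[:2],np.sqrt(x[2]+x[:2]@x[:2])
E
python3 - <<'E'
from meas import *
t=cv2.imread('pics/top0.png');s=cv2.imread('pics/side0.png')
def hs(im):return cv2.cvtColor(im,cv2.COLOR_BGR2HSV)
H=hs(t);S=hs(s)
white=((H[...,1]<50)&(H[...,2]>110)).astype(np.uint8)
print('tin',circ('top',blob(white,300,232,28)[0],60))
print('lid',circ('top',blob(white,206,231,30)[0],16))
orange=((H[...,1]>100)&(H[...,2]>150)&(H[...,0]<20)).astype(np.uint8)
for nm,u,v,z in(('stir',440,238,173),('stem',204,230,76)):
    m,st,c=blob(orange,u,v,8);print(nm,st,c,onz('top',c,z))
bead=((H[...,1]>70)&(H[...,0]<35)).astype(np.uint8);z=np.zeros_like(bead);cv2.circle(z,(300,232),18,1,-1)
n,l,st,c=cv2.connectedComponentsWithStats(bead*z)
for k in range(1,n):
    if st[k,4]>8:print('bead',st[k,4],c[k],onz('top',c[k],12)[0,:2])
# side cross-check
Ow=((S[...,1]>90)&(S[...,2]>130)&(S[...,0]<20)).astype(np.uint8)
for nm,u,v in(('stir',318,260),('stem',298,185)):
    m,st,c=blob(Ow,u,v,40 if nm=='stir' else 12);print(nm,st,c)
# holder dark cup in top
d=((H[...,2]<110)&(H[...,1]>110)).astype(np.uint8)
m,st,c=blob(d,422,240,20);print('holder',st,c,circ('top',m,5))
for nm,P in(('sidestemtop',None),):pass
E
```

```text
tin (array([537.68240336,  23.13985769]), np.float64(44.81972703390152))
lid (array([534.92421138, 220.84177196]), np.float64(53.095060236196744))
stir [437 234   6   7  33] [439.51515152 236.60606061] [[ 529.36031597 -229.10387887  173.        ]]
stem [197 227   7   6  34] [199.52941176 229.58823529] [[535.14640764 220.08523292  76.        ]]
bead 24 [294.875      219.33333333] [566.00225556  34.88994786]
bead 26 [309.  221.5] [562.31307875   5.27475905]
bead 25 [285.68 230.24] [542.64171505  53.36964487]
bead 24 [313.125      234.33333333] [535.74360127  -4.09769945]
bead 24 [291.         243.29166667] [515.73564259  41.43338302]
bead 24 [304.79166667 244.79166667] [513.44228436  12.62469481]
stir [ 278  220   80   80 2790] [311.38243728 261.89713262]
stem [286 173  16  16 203] [293.32019704 179.86206897]
holder [406 227  19  25 154] [412.20779221 237.07142857] (array([ 533.33394344, -216.49520952]), np.float64(21.457423569094072))
```

Run:
```python
from meas import *
s=cv2.imread('pics/side0.png');S=cv2.cvtColor(s,cv2.COLOR_BGR2HSV).astype(int)
o=(S[...,1]>100)&(S[...,2]>180)&(S[...,0]<16)
for v in(224,235,245):
    k=np.where(o[v,300:340])[0]+300;print('stir row',v,k.min(),k.max())
k=np.where(o[200:300,318])[0]+200;print('stir col',k.min(),k.max())
for v in(180,184):
    k=np.where(o[v,285:312])[0]+285;print('stem row',v,k.min(),k.max())
k=np.where(o[165:200,298])[0]+165;print('stem col',k.min(),k.max())
w=((S[...,1]<50)&(S[...,2]>120))
for v in(215,218,230,238):
    k=np.where(w[v,270:345])[0]+270;print('tin row',v,k.min(),k.max())
for v in(198,200,202):
    k=np.where(w[v,265:335])[0]+265;print('lid row',v,k.min(),k.max())
def P(n,l):print(n,proj('side',l).round(1).tolist())
P('stir 173,150,125',[(530,-229,173),(530,-229,150),(530,-229,125)])
P('stem 76,56',[(535,220.3,76),(535,220.3,56)])
P('tin rim -x,+x,base',[(538.3-43,23.4,60),(538.3+43,23.4,60),(538.3-43,23.4,20),(538.3+43,23.4,20)])
P('lid -x +x',[(535-52,220.5,14),(535+52,220.5,14)])
P('holder cuptop, base',[(533,-219,36),(533-32,-219,3),(533+32,-219,3)])
```

```text
stir row 224 315 322
stir row 235 314 321
stir row 245 314 321
stir col 220 294
stem row 180 296 300
stem row 184 296 300
stem col 175 188
tin row 215 288 327
tin row 218 288 327
tin row 230 288 326
tin row 238 288 326
lid row 198 278 318
lid row 200 277 318
lid row 202 278 318
stir 173,150,125 [[316.7, 220.4], [316.4, 232.5], [316.1, 245.4]]
stem 76,56 [[296.9, 176.4], [296.9, 183.9]]
tin rim -x,+x,base [[286.3, 216.8], [325.4, 215.6], [286.3, 233.1], [324.9, 231.9]]
lid -x +x [[276.3, 199.7], [317.1, 198.6]]
holder cuptop, base [[316.0, 285.7], [298.3, 301.6], [332.7, 300.0]]
```

Call:
{"method": "arm_command", "body": {"steps": [[[1,0,0,0,0,0,-0.93],[1,0,0,0,0,0,-0.93],[1,0,0,0,0,0,-0.93],[1,-0.45,-0.8,0,0,0,0],[1,-0.45,-1,0,0,0,0],[1,-0.45,-1,0,0,0,0],[1,-0.45,-1,0,0,0,0],[1,-0.45,-1,0,0,0,0]]], "squeeze": 80}}

```text
time_s: 1.1
eef_pos: [326.0, 238.3, 245.2]
ee_rot: [-0.0, -0.001, 1.0, -0.0]
force: [0.9, -0.1, -0.2]
grip_width: 1.0
grip_force: 0.0
```

Call:
{"method": "arm_command", "body": {"steps": [[[1,-0.45,-1,0,0,0,0],[1,-0.45,-1,0,0,0,0],[1,-0.45,-1,0,0,0,0],[1,-0.45,-1,0,0,0,0],[1,-0.45,-1,0,0,0,0],[1,-0.45,-1,0,0,0,0],[1,-0.45,-1,0,0,0,0],[1,0,0,0,0,0,0]]]}}

```text
time_s: 2.1
eef_pos: [483.9, -112.7, 244.4]
ee_rot: [-0.001, 0.001, 1.0, 0.0]
force: [0.1, 1.2, 0.4]
grip_width: 1.0
grip_force: 0.0
```

Call:
{"method": "arm_command", "body": {"steps": [[[1,-0.31,-0.78,0,0,0,0],[1,-0.31,-0.77,0,0,0,0],[1,-0.32,-0.77,0,0,0,0],[1,0,0,0,0,0,0]]]}}

```text
time_s: 2.6
eef_pos: [530.6, -227.0, 244.4]
ee_rot: [-0.001, 0.0, 1.0, 0.0]
force: [0.6, -0.0, 0.1]
grip_width: 0.995
grip_force: 0.0
```

Run:
```python
from meas import *
t=save('top','t1.png')[:,:,::-1];s=save('side','s1.png')[:,:,::-1]
print(sense()['eef_pos'])
print(proj('top',[sense()['eef_pos']]),proj('side',[sense()['eef_pos'],(531,-229,173)]))
a=cv2.resize(t[180:300,370:490],(400,400));b=cv2.resize(s[170:310,250:390],(400,400))
cv2.imwrite('pics/c1.png',np.hstack([a,b]))
```

```text
[ 530.30031877 -225.00386148  244.97023564]
[[447.63943972 233.76947172]] [[317.57264827 179.61810288]
 [317.27023884 220.36946449]]
```

View pics/c1.png

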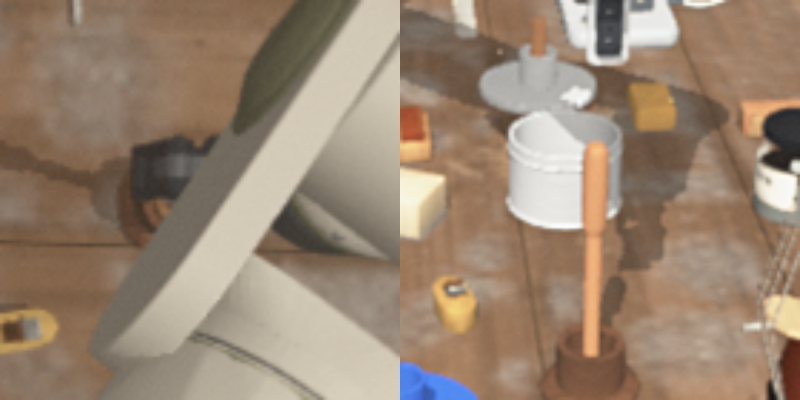

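The side crop shows the near finger above the stirrer at about px (323,185), with the stirrer in line just left of it at u≈318. The top view of the grip is hidden by the arm.

Run:
```python
from meas import *
print(proj('side',[(530.5,-227-49,245),(530.5,-227-49,231),(530.5,-227,245),(530.5,-227+50,231),(530.5,-229,173)]))
s=cv2.imread('pics/s1.png').astype(int)
for v in (172,178,184,188,190):print(v,s[v,308:336].sum(1)//3)
```

```text
[[321.56024834 191.8423369 ]
 [321.32214501 200.12528011]
 [317.83867201 180.05417438]
 [314.22892235 176.81586729]
 [316.97527607 220.37858083]]
172 [235 234 235 236 238 241 240 215 225 228 152  74  55  60  59  62  58  59
  54  69 160 195 156 122 115 113 113 113]
178 [181 224 234 233 232 228 215 204 229 228 144  69  73  80  78  78  80  78
  75  96 162 188 222 232 231 231 231 230]
184 [123 162 207 223 227 233 235 229 233 240 179  78  72  93 122 111  80  76
  73 120 221 237 229 228 226 225 222 224]
188 [142 142 140 141 139 139 142 200 237 236 167  68  58  62  63  64  63  61
  75 170 238 218 155 138 140 143 143 151]
190 [121 129 132 136 138 131 130 187 237 245 237 205 174 173 173 175 177 184
 189 195 220 197 139 129 129 131 132 133]
```

Call:
{"method": "arm_command", "body": {"steps": [[[1,0,-0.04,0.5,0,0,0],[1,0,0,0.6,0,0,0],[1,0,0,0.6,0,0,0],[1,0,0,0.4,0,0,0],[1,0,0,0,0,0,0],[0.5,0,0,0,0,0,0],[0.1,0,0,0,0,0,0],[0.1,0,0,0,0,0,0]]]}}

```text
time_s: 3.7
eef_pos: [530.7, -227.9, 140.9]
ee_rot: [0.0, -0.0, 1.0, -0.0]
force: [1.0, -0.1, -0.1]
grip_width: 0.378
grip_force: 0.0
```

Call:
{"method": "arm_command", "body": {"steps": [[[0,0,0,0,0,0,0],[0,0,0,0,0,0,0],[0,0,0,0,0,0,0],[0,0,0,0,0,0,0]]]}}

```text
time_s: 4.2
eef_pos: [530.8, -228.2, 140.8]
ee_rot: [0.0, -0.0, 1.0, -0.0]
force: [-0.6, -0.9, 4.8]
grip_width: 0.165
grip_force: 78.4
```

Call:
{"method": "arm_command", "body": {"steps": [[[0,0,0,-0.4,0,0,0],[0,0,0,-0.6,0,0,0],[0,0,0,-0.7,0,0,0],[0,0,0.3,0,0,0,0],[0,-0.04,0.6,0,0,0,0],[0,-0.04,0.8,0,0,0,0],[0,-0.04,0.8,0,0,0,0],[0,-0.04,0.8,0,0,0,0]]]}}

```text
time_s: 5.2
eef_pos: [537.6, -60.8, 223.6]
ee_rot: [-0.001, -0.0, 1.0, 0.001]
force: [0.6, 0.7, -0.0]
grip_width: 0.166
grip_force: 77.9
```

Call:
{"method": "arm_command", "body": {"steps": [[[0,0,0.8,0,0,0,0],[0,0,0.6,0,0,0,0],[0,0,0.34,0,0,0,0],[0,0,0,0,0,0,0],[0,0,0,0,0,0,0]]]}}

```text
time_s: 5.82
eef_pos: [538.3, 23.3, 225.0]
ee_rot: [-0.0, 0.0, 1.0, -0.0]
force: [0.2, 0.1, -0.9]
grip_width: 0.167
grip_force: 78.0
```

Run:
```python
from meas import *
t=save('top','t2.png')[:,:,::-1];s=save('side','s2.png')[:,:,::-1]
print(sense()['eef_pos'])
a=cv2.resize(t[172:292,240:360],(400,400));b=cv2.resize(s[140:260,248:368],(400,400))
cv2.imwrite('pics/c2.png',np.hstack([a,b]))
```

```text
[538.37657379  23.15260595 225.12607507]
```

View pics/c2.png

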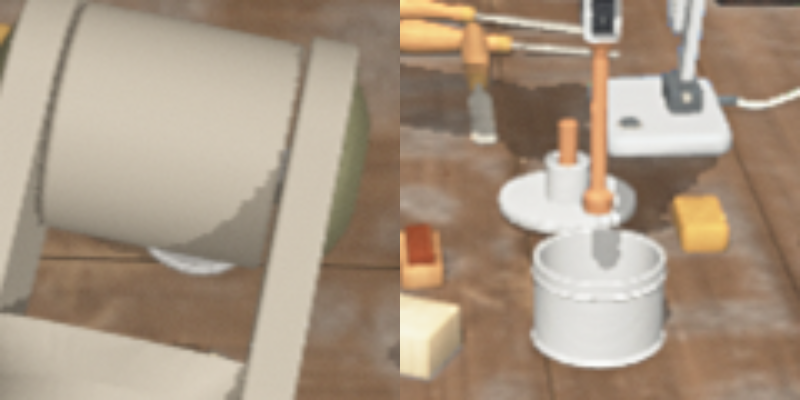

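The side view shows the foot at u≈307 over the tin's centre, also at u≈307, with the stick upright. I'll lower it and move out toward the gap at −8°.

Call:
{"method": "arm_command", "body": {"steps": [[[0,0,0,0.5,0,0,0],[0,0,0,0.6,0,0,0],[0,0,0,0.4,0,0,0],[0,0,0,0.18,0,0,0],[0,0,0,0,0,0,0],[0,-0.15,-0.02,0,0,0,0],[0,-0.15,-0.02,0,0,0,0],[0,-0.14,-0.02,0,0,0,0]]]}}

```text
time_s: 6.92
eef_pos: [561.1, 21.0, 141.6]
ee_rot: [0.0, -0.0, 1.0, -0.0]
force: [0.0, 0.8, -0.8]
grip_width: 0.164
grip_force: 78.0
```

Call:
{"method": "arm_command", "body": {"steps": [[[0,0.01,0.171,0,0,0,0],[0,0.075,0.155,0,0,0,0],[0,0.128,0.114,0,0,0,0],[0,0.162,0.057,0,0,0,0],[0,0.171,-0.01,0,0,0,0],[0,0.155,-0.075,0,0,0,0],[0,0.114,-0.128,0,0,0,0],[0,0.057,-0.162,0,0,0,0]]]}}

```text
time_s: 7.92
eef_pos: [517.8, 27.2, 142.0]
ee_rot: [0.002, -0.0, 1.0, 0.0]
force: [7.0, 1.5, -0.8]
grip_width: 0.167
grip_force: 79.1
```

Call:
{"method": "arm_command", "body": {"steps": [[[0,-0.01,-0.171,0,0,0,0],[0,-0.075,-0.155,0,0,0,0],[0,-0.128,-0.114,0,0,0,0],[0,-0.162,-0.057,0,0,0,0],[0,-0.171,0.01,0,0,0,0],[0,-0.155,0.075,0,0,0,0],[0,-0.114,0.128,0,0,0,0],[0,-0.057,0.162,0,0,0,0]]]}}

```text
time_s: 8.93
eef_pos: [560.2, 21.5, 140.9]
ee_rot: [-0.001, -0.0, 1.0, -0.0]
force: [-2.1, 0.9, -0.9]
grip_width: 0.167
grip_force: 79.1
```

Call:
{"method": "arm_command", "body": {"steps": [[[0,0.01,0.171,0,0,0,0],[0,0.075,0.155,0,0,0,0],[0,0.128,0.114,0,0,0,0],[0,0.162,0.057,0,0,0,0],[0,0.171,-0.01,0,0,0,0],[0,0.155,-0.075,0,0,0,0],[0,0.114,-0.128,0,0,0,0],[0,0.057,-0.162,0,0,0,0]]]}}

```text
time_s: 9.93
eef_pos: [516.3, 27.2, 141.5]
ee_rot: [0.0, -0.0, 1.0, 0.0]
force: [1.5, 1.8, -0.3]
grip_width: 0.166
grip_force: 79.1
```

Call:
{"method": "arm_command", "body": {"steps": [[[0,-0.01,-0.171,0,0,0,0],[0,-0.075,-0.155,0,0,0,0],[0,-0.128,-0.114,0,0,0,0],[0,-0.162,-0.057,0,0,0,0],[0,-0.171,0.01,0,0,0,0],[0,-0.155,0.075,0,0,0,0],[0,-0.114,0.128,0,0,0,0],[0,-0.057,0.162,0,0,0,0]]]}}

```text
time_s: 10.92
eef_pos: [559.5, 21.2, 140.7]
ee_rot: [-0.002, -0.0, 1.0, -0.0]
force: [-5.0, 0.1, 0.4]
grip_width: 0.167
grip_force: 79.2
```

Run:
```python
from meas import *
t=save('top','t3.png')[:,:,::-1];s=save('side','s3.png')[:,:,::-1]
print(sense()['eef_pos'])
a=cv2.resize(t[172:292,240:360],(400,400));b=cv2.resize(s[140:260,248:368],(400,400))
cv2.imwrite('pics/c3.png',np.hstack([a,b]))
```

```text
[559.45216671  21.99651111 140.66862693]
```

View pics/c3.png

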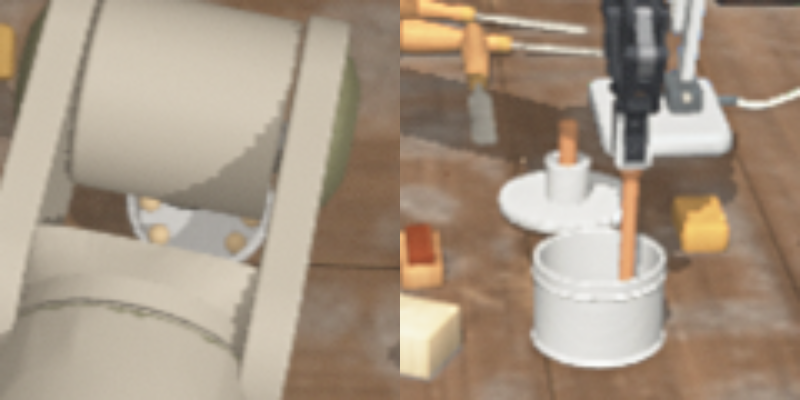

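The top crop shows beads at about (285,233), (288,242), (310,245) and (315,237), displaced from the starting ring. The stick leans a few degrees while pressed at +x. I'll do one more circle, then return to the centre and lift.

Call:
{"method": "arm_command", "body": {"steps": [[[0,0.01,0.171,0,0,0,0],[0,0.075,0.155,0,0,0,0],[0,0.128,0.114,0,0,0,0],[0,0.162,0.057,0,0,0,0],[0,0.171,-0.01,0,0,0,0],[0,0.155,-0.075,0,0,0,0],[0,0.114,-0.128,0,0,0,0],[0,0.057,-0.162,0,0,0,0]]]}}

```text
time_s: 12.02
eef_pos: [518.0, 26.2, 142.5]
ee_rot: [0.003, -0.0, 1.0, -0.001]
force: [3.2, -2.5, -0.5]
grip_width: 0.167
grip_force: 79.4
```

Call:
{"method": "arm_command", "body": {"steps": [[[0,-0.01,-0.171,0,0,0,0],[0,-0.075,-0.155,0,0,0,0],[0,-0.128,-0.114,0,0,0,0],[0,-0.162,-0.057,0,0,0,0],[0,-0.171,0.01,0,0,0,0],[0,-0.155,0.075,0,0,0,0],[0,-0.114,0.128,0,0,0,0],[0,-0.057,0.162,0,0,0,0]]]}}

```text
time_s: 13.02
eef_pos: [559.8, 21.2, 140.8]
ee_rot: [-0.001, -0.001, 1.0, -0.001]
force: [-7.0, -0.6, -0.1]
grip_width: 0.166
grip_force: 79.2
```

Call:
{"method": "arm_command", "body": {"steps": [[[0,0.15,0,0,0,0,0],[0,0.15,0,0,0,0,0],[0,0.14,0,0,0,0,0],[0,0,0,0,0,0,0],[0,0,0,-0.4,0,0,0],[0,0,0,-0.6,0,0,0],[0,0,0,-0.7,0,0,0],[0,0,0,0,0,0,0]]]}}

```text
time_s: 14.02
eef_pos: [539.5, 20.8, 228.8]
ee_rot: [0.003, -0.0, 1.0, -0.001]
force: [-0.2, -0.2, -1.5]
grip_width: 0.16
grip_force: 79.2
```

Run:
```python
from meas import *
s=save('side','s4.png')[:,:,::-1]
print(sense()['eef_pos'])
S=cv2.cvtColor(s.copy(),cv2.COLOR_BGR2HSV).astype(int)
o=(S[...,1]>100)&(S[...,2]>160)&(S[...,0]<16)
p=proj('side',[(538.4,23.2,z) for z in(92,100,130,160,200)]);print(p.round(1))
for v in range(156,206,6):
    k=np.where(o[v,295:325])[0]+295;print(v,k.min() if len(k) else 0,k.max() if len(k) else 0)
```

```text
[538.7240837   20.91111751 226.9127355 ]
[[306.2 202.9]
 [306.2 199.5]
 [306.4 186.6]
 [306.6 173.3]
 [306.9 155.2]]
156 307 310
162 306 311
168 307 310
174 306 310
180 296 310
186 296 310
192 307 310
198 304 312
204 0 0
```

Call:
{"method": "arm_command", "body": {"steps": [[[0,0,-0.4,0,0,0,0],[0,0.04,-0.7,0,0,0,0],[0,0.04,-0.8,0,0,0,0],[0,0.04,-0.8,0,0,0,0],[0,0.04,-0.8,0,0,0,0],[0,0,-0.8,0,0,0,0],[0,0,-0.48,0,0,0,0],[0,0,-0.2,0,0,0,0]]]}}

```text
time_s: 15.08
eef_pos: [530.2, -229.1, 225.5]
ee_rot: [-0.0, 0.0, 1.0, 0.0]
force: [0.1, 1.0, -0.7]
grip_width: 0.169
grip_force: 79.1
```

Call:
{"method": "arm_command", "body": {"steps": [[[0,0,0,0,0,0,0],[0,0,0,0,0,0,0]]]}}

```text
time_s: 15.32
eef_pos: [530.7, -226.9, 226.3]
ee_rot: [-0.0, -0.001, 1.0, 0.0]
force: [0.5, -0.9, -0.9]
grip_width: 0.169
grip_force: 79.1
```

Run:
```python
from meas import *
s=save('side','s5.png')[:,:,::-1]
for i in range(3):print(sense()['eef_pos']); 
S=cv2.cvtColor(s.copy(),cv2.COLOR_BGR2HSV).astype(int)
o=(S[...,1]>100)&(S[...,2]>150)&(S[...,0]<16)
for v in range(200,290,8):
    k=np.where(o[v,305:330])[0]+305;print(v,k.min() if len(k) else 0,k.max() if len(k) else 0)
cv2.imwrite('pics/c5.png',cv2.resize(s[180:320,240:400],(640,560)))
```

```text
[ 530.70833709 -226.89750384  226.41881415]
[ 530.70833709 -226.89750384  226.41881415]
[ 530.70833709 -226.89750384  226.41881415]
200 0 0
208 316 321
216 316 320
224 316 320
232 316 320
240 316 319
248 316 320
256 311 323
264 318 322
272 0 0
280 0 0
288 0 0
```

View pics/c5.png

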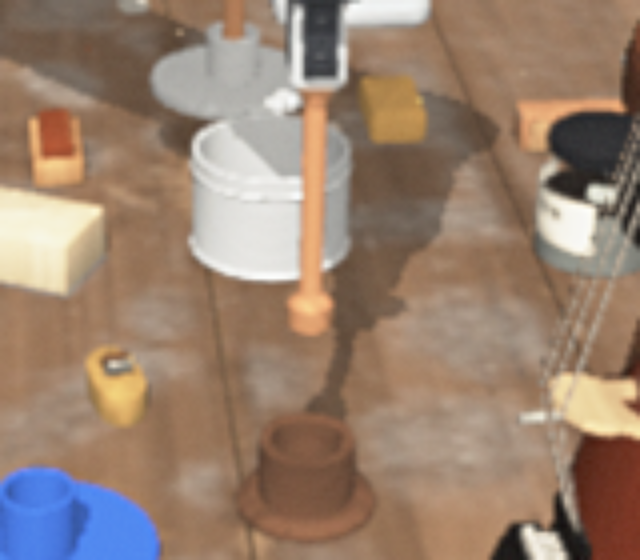

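The side crop shows the foot directly above the holder hole, at px 317.5 against 316.5, so about 2 mm off in +x. I'll lower it with a small correction and release.

Call:
{"method": "arm_command", "body": {"steps": [[[0,0.03,-0.02,0.5,0,0,0],[0,0,0,0.5,0,0,0],[0,0,0,0.4,0,0,0],[0,0,0,0.24,0,0,0],[0,0,0,0.05,0,0,0],[0,0,0,0,0,0,0]]]}}

```text
time_s: 16.12
eef_pos: [529.3, -228.9, 142.4]
ee_rot: [0.0, -0.0, 1.0, -0.0]
force: [0.1, -0.7, -1.8]
grip_width: 0.165
grip_force: 79.2
```

Call:
{"method": "arm_command", "body": {"steps": [[[0,0,0,0.02,0,0,0],[0.25,0,0,0,0,0,0],[0.5,0,0,0,0,0,0],[1,0,0,0,0,0,0],[1,0,0,0,0,0,0],[1,0,0,0,0,0,0],[1,0,0,-0.3,0,0,0],[1,0,0,-0.8,0,0,0]]]}}

```text
time_s: 17.12
eef_pos: [528.5, -228.6, 195.9]
ee_rot: [-0.001, -0.0, 1.0, 0.001]
force: [0.4, 0.3, -0.2]
grip_width: 0.998
grip_force: 0.0
```

Call:
{"method": "arm_command", "body": {"steps": [[[1,0,0,-0.9,0,0,0],[1,0,0.4,0,0,0,0],[1,-0.01,0.9,0,0,0,0],[1,-0.01,1,0,0,0,0],[1,-0.01,1,0,0,0,0],[1,-0.01,1,0,0,0,0],[1,-0.01,1,0,0,0,0],[1,-0.01,1,0,0,0,0]]]}}

```text
time_s: 18.12
eef_pos: [531.1, 88.2, 240.7]
ee_rot: [-0.0, -0.0, 1.0, 0.0]
force: [1.4, -0.6, -0.4]
grip_width: 0.998
grip_force: 0.0
```

Call:
{"method": "arm_command", "body": {"steps": [[[1,-0.01,1,0,0,0,0],[1,-0.03,1,0,0,0,0],[1,-0.03,0.66,0,0,0,0],[1,0,0,0,0,0,0]]]}}

```text
time_s: 18.62
eef_pos: [534.3, 221.2, 240.3]
ee_rot: [-0.001, -0.002, 1.0, 0.0]
force: [0.5, -1.5, -0.1]
grip_width: 0.998
grip_force: 0.0
```

Run:
```python
from meas import *
t=save('top','t6.png')[:,:,::-1];s=save('side','s6.png')[:,:,::-1]
print(sense()['eef_pos'])
a=cv2.resize(t[172:300,240:460],(440,256));b=cv2.resize(s[130:310,230:390],(355,400))
w=np.zeros((400,800,3),np.uint8);w[:256,:440]=a;w[:,440:795]=b
cv2.imwrite('pics/c6.png',w)
print(proj('side',[(535,220.5-49,z) for z in(190,175)]),proj('side',[(535,220.5,76)]))
g=s.astype(int).sum(2)//3
for v in range(130,165,6):print(v,g[v,285:320])
```

```text
[534.76316456 219.04202494 240.52004322]
[[298.99845094 138.15607807]
 [298.94533832 144.36287653]] [[296.91320723 176.36142009]]
130 [104 107 104 106 106 108 109 109 105 105 103 104 108 107 107 106 108 108
 111 114 115 115 110 109 110 111 112 113 112 112 110 110 111 113 112]
136 [172 179 171 171 179 187 187 190 197 200 201 200 197 195 187 176 174 152
 123 120 124 125 127 123 123 120 118 116 112 115 118 116 116 117 119]
142 [110 114 112 113 111 112 109 112 108 109 111 110 107 111 105 107 105 104
 105 106 105 108 112 117 120 120 119 120 119 121 123 120 118 119 114]
148 [ 96  96 104 116 121 124 139 148 145 148 152 162 159 155 159 157 154 148
 129 101  92  92  91  91  87  85  84  83  80  81  79  82  82  83  82]
154 [127 140 146 150 152 154 159 165 157 149 144 141 138 132 137 154 157 159
 158 133 108 105 101 103  98  95  94  91  89  85  84  85  84  86  85]
160 [87 87 86 87 86 89 87 87 88 88 90 93 92 92 94 93 92 93 89 90 92 89 89 91
 92 92 93 90 89 89 87 84 81 84 81]
```

View pics/c6.png

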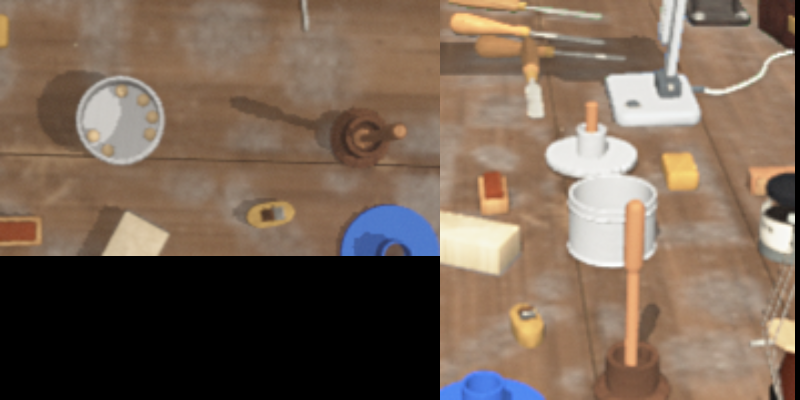

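The top crop shows all six beads in the tin, regrouped as four on the right and two at lower left. The stirrer stands upright in the holder. Next is the stem.

Call:
{"method": "arm_command", "body": {"steps": [[[1,0,0,0.6,0,0,0],[1,0,0,0.9,0,0,0],[0.7,0,0,0.9,0,0,0],[0.7,0,0,0.6,0,0,0],[0.6,0,0,0.4,0,0,0],[0.6,0,0,0.12,0,0,0],[0.6,0,0,0,0,0,0]]]}}

```text
time_s: 19.6
eef_pos: [535.4, 218.6, 65.2]
ee_rot: [0.0, 0.0, 1.0, 0.0]
force: [0.9, -0.4, -1.0]
grip_width: 0.6
grip_force: 0.0
```

Call:
{"method": "arm_command", "body": {"steps": [[[0.4,0,0,0,0,0,0],[0.3,0,0,0,0,0,0],[0.2,0,0,0,0,0,0],[0.1,0,0,0,0,0,0],[0,0,0,0,0,0,0],[0,0,0,0,0,0,0],[0,0,0,0,0,0,0]]], "squeeze": 60}}

```text
time_s: 20.48
eef_pos: [535.4, 219.3, 65.2]
ee_rot: [0.0, -0.0, 1.0, 0.0]
force: [-1.8, 3.3, 4.6]
grip_width: 0.143
grip_force: 58.7
```

Call:
{"method": "arm_command", "body": {"steps": [[[0,0,0,-0.1,0,0,0],[0,0,0,-0.4,0,0,0],[0,0,0,-0.5,0,0,0],[0,0,0,-0.5,0,0,0],[0,0,0,-0.3,0,0,0],[0,0,-0.2,0,0,0,0],[0,-0.01,-0.5,0,0,0,0],[0,-0.02,-0.6,0,0,0,0]]], "squeeze": 90}}

```text
time_s: 21.48
eef_pos: [536.0, 152.8, 153.3]
ee_rot: [-0.001, -0.001, 1.0, -0.0]
force: [1.0, 0.4, -3.7]
grip_width: 0.134
grip_force: 87.9
```

Call:
{"method": "arm_command", "body": {"steps": [[[0,-0.02,-0.7,0,0,0,0],[0,-0.01,-0.7,0,0,0,0],[0,-0.01,-0.6,0,0,0,0],[0,0,-0.4,0,0,0,0],[0,0,-0.2,0,0,0,0],[0,0,0,0,0,0,0],[0,0,0,0,0,0,0]]]}}

```text
time_s: 22.35
eef_pos: [538.7, 24.7, 154.5]
ee_rot: [-0.0, -0.001, 1.0, 0.0]
force: [0.8, -0.9, -2.8]
grip_width: 0.133
grip_force: 88.0
```

Run:
```python
from meas import *
t=save('top','t7.png')[:,:,::-1];s=save('side','s7.png')[:,:,::-1]
print(sense()['eef_pos'])
a=cv2.resize(t[172:292,240:360],(400,400));b=cv2.resize(s[140:260,248:368],(400,400))
cv2.imwrite('pics/c7.png',np.hstack([a,b]))
g=s.astype(int).min(2)
for v in (198,202,204,206,222,226,230):
    k=np.where(g[v,270:345]>130)[0]+270;print(v,k.min() if len(k) else 0,k.max() if len(k) else 0)
print(proj('side',[(538.5-52,23.4,90),(538.5+52,23.4,90),(538.5-43,23.4,40),(538.5+43,23.4,40)]))
```

```text
[538.75997639  24.73321907 154.66701471]
198 283 331
202 285 331
204 286 329
206 289 327
222 288 327
226 288 326
230 288 326
[[282.15148627 204.36227038]
 [330.0522091  203.0329475 ]
 [286.39616453 225.03922386]
 [325.25768606 223.80665806]]
```

View pics/c7.png

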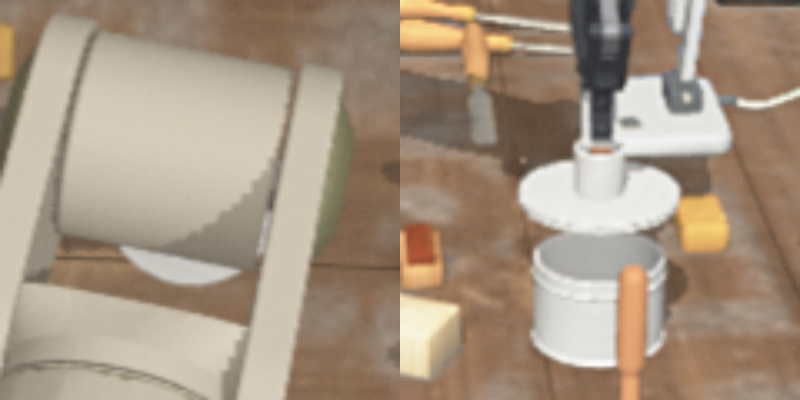

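The side crop shows the lids held level, centred at u≈307.5 over the tin at u≈307.4. I'll check y from the lid's arc still visible in the top view.

Run:
```python
from meas import *
from scipy.optimize import least_squares
t=cv2.imread('pics/t7.png').astype(int); pts=[]
g=t.min(2).astype(float)
for u in range(279,312):
    col=g[246:262,u]; d=np.diff(col); i=d.argmin()
    if d[i]<-35: pts.append((u,246+i+0.5))
P=onz('top',pts,104.5)[:,:2]
r=least_squares(lambda c:np.hypot(*(P-c).T)-52,[538,24],loss='soft_l1')
print(len(pts),pts[::5],r.x,np.abs(r.fun).mean())
```

```text
33 [(279, np.float64(249.5)), (284, np.float64(253.5)), (289, np.float64(255.5)), (294, np.float64(256.5)), (299, np.float64(256.5)), (304, np.float64(256.5)), (309, np.float64(254.5))] [538.91290772  26.36879268] 0.4126157365951144
```

Call:
{"method": "arm_command", "body": {"steps": [[[0,0,-0.05,0.1,0,0,0],[0,0,0,0.2,0,0,0],[0,0,0,0.15,0,0,0],[0,0,0,0.1,0,0,0],[0,0,0,0.06,0,0,0],[0,0,0,0.04,0,0,0],[0,0,0,0,0,0,0]]]}}

```text
time_s: 23.32
eef_pos: [538.9, 21.5, 122.3]
ee_rot: [0.0, -0.0, 1.0, -0.0]
force: [0.7, -0.2, -2.9]
grip_width: 0.129
grip_force: 88.0
```

Call:
{"method": "arm_command", "body": {"steps": [[[0,0,0,0.03,0,0,0],[0,0,0,0.03,0,0,0],[0,0,0,0.02,0,0,0],[0,0,0,0.01,0,0,0],[0,0,0,0.01,0,0,0],[0,0,0,0,0,0,0]]]}}

```text
time_s: 24.08
eef_pos: [538.9, 21.6, 117.3]
ee_rot: [0.0, -0.0, 1.0, -0.0]
force: [-0.0, 0.2, -2.9]
grip_width: 0.127
grip_force: 88.2
```

Call:
{"method": "arm_command", "body": {"steps": [[[0,0,0,0.02,0,0,0],[0,0,0,0,0,0,0]]]}}

```text
time_s: 24.32
eef_pos: [538.9, 21.8, 117.1]
ee_rot: [0.0, -0.0, 1.0, 0.0]
force: [-3.5, 2.1, 5.8]
grip_width: 0.129
grip_force: 89.4
```

Call:
{"method": "arm_command", "body": {"steps": [[[0,0,0,0.02,0,0,0],[0,0,0,0,0,0,0]]]}}

```text
time_s: 24.58
eef_pos: [538.9, 21.7, 117.1]
ee_rot: [0.0, -0.001, 1.0, -0.0]
force: [-7.6, 2.1, 14.2]
grip_width: 0.128
grip_force: 90.2
```

Call:
{"method": "arm_command", "body": {"steps": [[[0.3,0,0,0,0,0,0],[0.6,0,0,0,0,0,0],[0.8,0,0,0,0,0,0],[0.8,0,0,0,0,0,0],[0.8,0,0,0,0,0,0]]]}}

```text
time_s: 25.2
eef_pos: [538.9, 21.6, 115.2]
ee_rot: [-0.0, -0.0, 1.0, 0.0]
force: [0.9, -0.6, 0.2]
grip_width: 0.797
grip_force: 0.0
```

Run:
```python
from meas import *
t=save('top','t8.png')[:,:,::-1];s=save('side','s8.png')[:,:,::-1]
print(sense()['eef_pos'],sense()['force'])
a=cv2.resize(t[172:292,240:360],(400,400));b=cv2.resize(s[140:260,248:368],(400,400))
cv2.imwrite('pics/c8.png',np.hstack([a,b]))
g=s.astype(int).min(2)
for v in (210,213,216,222,230):
    k=np.where(g[v,270:345]>130)[0]+270;print(v,k.min() if len(k) else 0,k.max() if len(k) else 0)
print(proj('side',[(538.5-52,22.5,66),(538.5+52,22.5,66)]))
```

```text
[538.85259531  21.56138643 115.2520613 ] [-0.12562525 -1.19513528  0.41506492]
210 285 329
213 284 331
216 284 331
222 288 327
230 288 326
[[282.24624458 214.62694085]
 [329.73968319 213.21591578]]
```

View pics/c8.png

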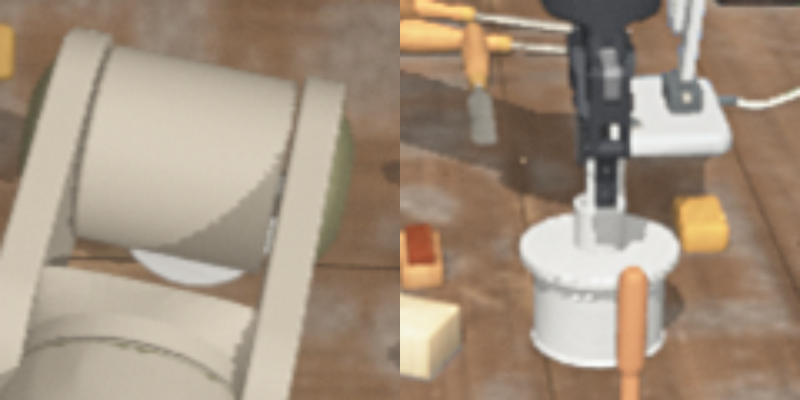

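The side crop shows the lids seated flat on the tin rim, at rows 213–216 and centred at u≈307.5. Now the collar.

Call:
{"method": "arm_command", "body": {"steps": [[[0.9,0,0,0.1,0,0,0],[0.9,0,0,0.2,0,0,0],[0.9,0,0,0.15,0,0,0],[0.9,0,0,0.13,0,0,0],[0.9,0,0,0,0,0,0],[0.6,0,0,0,0,0,0]]], "squeeze": 60}}

```text
time_s: 26.05
eef_pos: [539.0, 21.5, 86.5]
ee_rot: [0.0, -0.0, 1.0, -0.0]
force: [0.5, 1.0, -1.0]
grip_width: 0.704
grip_force: 0.0
```

Call:
{"method": "arm_command", "body": {"steps": [[[0.5,0,0,0,0,0,0],[0.4,0,0,0,0,0,0],[0.3,0,0,0,0,0,0],[0.2,0,0,0,0,0,0],[0,0,0,0,0,0,0],[0,0,0,0,0,0,0],[0,0,0,0,0,0,0]]]}}

```text
time_s: 26.92
eef_pos: [539.0, 21.6, 86.9]
ee_rot: [0.0, -0.0, 1.0, -0.0]
force: [-1.6, 0.1, 4.5]
grip_width: 0.385
grip_force: 59.1
```

Call:
{"method": "arm_command", "body": {"steps": [[[0,0,0,-0.05,0,0,0],[0,0,0,-0.15,0,0,0],[0,0,0,-0.25,0,0,0],[0,0,0,-0.3,0,0,0],[0,0,0,-0.3,0,0,0],[0,0,0,-0.3,0,0,0],[0,0,0,-0.3,0,0,0],[0,0,0,-0.25,0,0,0]]]}}

```text
time_s: 27.92
eef_pos: [538.9, 21.6, 182.4]
ee_rot: [0.0, -0.0, 1.0, -0.0]
force: [-0.1, 0.4, -1.8]
grip_width: 0.382
grip_force: 59.6
```

Call:
{"method": "arm_command", "body": {"steps": [[[0,0,0,-0.1,0,0,0],[0,0,0,0,0,0,0],[0,0,0,0,0,0,0],[0,0,0,0,0,0,0],[0,0,0,0,0,0,0]]]}}

```text
time_s: 28.55
eef_pos: [538.8, 21.6, 186.1]
ee_rot: [-0.0, -0.0, 1.0, 0.0]
force: [0.2, -0.8, -1.0]
grip_width: 0.383
grip_force: 59.6
```

Run:
```python
from meas import *
s=save('side','s9.png')[:,:,::-1]
print(sense()['eef_pos'],sense()['force'])
cv2.imwrite('pics/c9.png',cv2.resize(s[110:310,230:390],(480,600)))
```

```text
[538.7962788   21.57100608 186.11086905] [ 0.09387283 -0.21200277 -1.32675466]
```

View pics/c9.png

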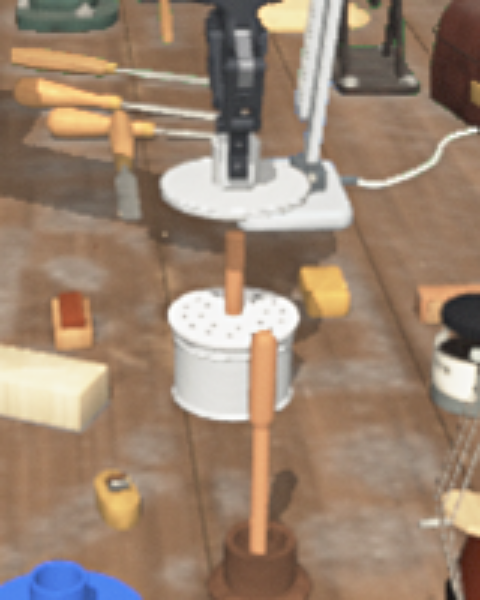

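The outer lid is held level and clear above the stem. The vented inner lid sits flat on the tin and the stirrer stands in its holder.

```bash
python3 -c "
from rig import *
print(finish_job())"
```

```text
the job is handed in; nothing more can be done
None
```

The job is handed in at 28.6 s. I stirred the beads three full circles and stood the stirrer back in its holder, seated the inner lid on the tin, and am holding the outer lid level and clear above the stem; the judge's verdict was not shown.

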